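# Turn the red marker cap down in its slanted rack

### The arm

A 7-joint arm with a two-finger parallel gripper is mounted at the origin on the work surface; the furniture and walls round the work are solid. World frame = base frame: x ahead of the robot, y to its left, z up, the work surface at z = 0. Lengths are in m, angles in rad, forces in N, time in s.
With the tool pointing down it reaches from about 0.4 to 0.925 m from the base axis. Payload 4.1 kg.
Tool frame: the origin (TCP) lies at the very end of the fingers, on their centre line; the grasp point (between the pads) lies 19 mm behind it; z points along the fingers, y is the direction in which the jaws open and shut (so a half turn about z gives the same grasp; the last joint's range is limited). The gripper opens to 85 mm and grips with 20 to 120 N. Pads are 22 mm wide; open, the fingers measure 114 mm over their backs; the gripper's body (76 mm by 85 mm) begins 54 mm behind the grasp point. The pads swing forward as they close: fully open they stand 13 mm farther back than shut.
Start: joints at [1.131, 0.398, 0.045, 1.537, -0.019, 1.207, -0.051], TCP at [0.217, -0.613, 0.2] pointing down, gripper open.
Joint ranges: [-2.82, 2.82], [-0.49, 2.23], [-1.37, 1.46], [0, 2.46], [-1.36, 4.5], [0.23, 2], [-2.94, 2.94]. Speed limits (rad/s): [2.57, 2.57, 3.14, 3.14, 3.14, 3.14, 3.14].

### API

Orientations are given as [roll, pitch, yaw] about the fixed x, y, z axes, in that order (R = Rz(yaw) Ry(pitch) Rx(roll)).
In Python, from rig import r gives the robot as it stands.
- The arm moves only by the shell command python3 -m crank 'ROWS' [FORCE]. ROWS is JSON, a list of rows, each an object with "angular": the turn, a rotation vector about the tool's x, y, z in rad, a list of three; "offset": the shift along the tool's x, y, z in mm, a list of three; "claw": the opening, from 0 (shut) to 1 (fully open). In form: [{"angular": [ax, ay, az], "offset": [x, y, z], "claw": claw}, ...]. A call has 1 to 12 rows; each row is the pose to reach, as a shift and turn from the pose commanded when the call began, along the tool's axes at that moment; what a row does not reach only later rows make up. A row lasts 1/12 s, in which the tool goes at most 41.7 mm and 7.16 degrees, less where a joint would pass 70% of its speed; a pose out of reach is approached as far as the arm can. A call with a gripper value outside its range is refused whole. The fingers move at their own pace and stop on an object; FORCE is the grip in N (left out, the last holds). Time passes only in rows, so rows that repeat a pose let the fingers close. It gives the time, the measured TCP pose, the force and the opening at its end, in the units of the state.
- r.read_state(): the state, without advancing time (a new reading comes with each control period).
- r.snapshot(name): name is "scene" or "top" or "wrist"; returns (picture, depth): 480x640x3 uint8, red, green, blue; 480x640 float32, m along the optical axis (not along the pixel's ray), 0 where there is no reading.
- r.camera_info(name): a dict with "K" (3x3 intrinsics, pixels), "dist" ([k1, k2, p1, p2, k3] as OpenCV has them; the pictures are not rectified), "extrinsics" (4x4, takes a point from world to camera coordinates); the wrist camera has in their place "hand_eye" (4x4, takes a point from camera to tool coordinates, whose origin is the TCP and whose axes are the flange's). Camera axes: x right, y down, z forward; pixel columns grow to the right and rows downward; lengths in m; the calibration is good to about 2 mm. A picture is of the moment at which its call begins: read the wrist's pose just before it. camera_info takes no time and is no camera call.
- r.close_job(): hands the job in, once; it reports no verdict.
Trained networks look in the newest picture that a camera, given by its name, has taken for a name from the list of things; names that differ only in an ending like _2 or _b are one class to them, and where a whole thing is asked for, a point or a joint stands for the part that bears it (a point fixed in the world has none). Each returns a list of dicts, best first, with "score" (0 to 1); they miss things now and then, are a little off and sometimes report something else, mostly with a low value. They report only what shows in the picture. A call takes as long as a camera call.
- r.trace(name, camera): "pixels" (480x640 bool, what is visible of it) and "at" ([column, row] in pixels, amid what is visible of it).
- r.spot_point(name, camera): "at" ([column, row] in pixels: a listed point, or the origin of a listed thing).
The state is a dict: "time": time; "joints": joint angles; "dq": joint speeds; "tau": joint torques, N m; "ee_pos": TCP position; "eef_rot": TCP orientation; "contact_force": force on the tool from outside, world axes, zero at the start; "ft_torque": the same for the moment, N m; "opening": opening from 0.0 (shut) to 1.0 (fully open).
Only numpy, scipy, OpenCV 4.12 (cv2) and the standard library are available. Lean on these libraries where they do the work, as an engineer would, in place of code of your own. Each camera call takes 0.05 s, during which the arm holds its last target. There are 200 camera calls.

### The job

Somebody put the red marker back in the slanted rack the wrong way up, and its tip will dry out. Pull it out, turn it end for end and slide it fully home into the same socket again, cap first, as the black marker stands. Let go of it, and leave the black marker where it is.

Things in the scene. Friction and masses are not known exactly. Their poses are not given: they have to be found in the camera images.
- rack: Grey rack, fixed, two sockets side by side on a 116x116x8 mm base. Origin: on the table under the markers' middles; x level, from the sockets towards the markers' free ends; z up. A marker at rest slopes up along (0.86,0,0.51), 30 to 32 degrees, middle at x 2, y +33 or -33, z 64 mm. The lower edge of each socket's mouth is at x -16, z 45 mm; beyond it the marker hangs free.
- red_marker_middle (a point): Middle of the red marker: straight white pen 135 mm long, 12 wide, 13 thick, with a red cap at one end, about 15 g. Its -y axis points to the cap. It starts cap up in either socket, within 5 mm of the place named for the rack. Gripped across the rack's y by a gripper square to the pen (leaning 30 degrees from upright), half a turn about the gripper's axis reverses it.
- red_marker_cap_end (a point): Tip of the red cap, on the pen's centre line, 67.5 mm from the middle; starts as the upper free end, must finish at the socket floor. Sockets: 45 mm deep, lower wall sloping 38 degrees, 30 mm wide, 30 mm high at the mouth tapering to 18 mm at the floor; walls 3 mm. The pen goes in best at 36 degrees, then sinks to 31 when let go.
- black_marker_middle (a point): Middle of the black marker: same shape and size, black cap. It stands cap down in the other socket, 66 mm beside the red one; a bystander to leave alone.

How it is judged:
On the way:
1. the red marker is drawn right out of its socket (distance of red_marker_middle from where it was at the start of the episode above 0.04 m), for 0.1 s.
At the end, for the whole second after the job is handed in: The red marker is back in its own socket with its cap at the bottom: its middle within 15 mm of its seated place along the rack and in height and within 13 mm across, its cap end within 18 mm along, 15 mm in height and 13 mm across, and its middle within 25 mm of where it started; released (x of red_marker_middle in the frame of rack between -0.013 and 0.017 m and z of red_marker_middle in the frame of rack between 0.049 and 0.079 m and x of red_marker_cap_end in the frame of rack between -0.073 and -0.037 m and z of red_marker_cap_end in the frame of rack between 0.013 and 0.043 m and ((y of red_marker_middle in the frame of rack between 0.02 and 0.046 m and y of red_marker_cap_end in the frame of rack between 0.02 and 0.046 m) or (y of red_marker_middle in the frame of rack between -0.046 and -0.02 m and y of red_marker_cap_end in the frame of rack between -0.046 and -0.02 m)) and distance of red_marker_middle from where it was at the start of the episode below 0.025 m); the robot touches nothing.
It fails at once if the black marker is moved by more than 15 mm (distance of black_marker_middle from where it was at the start of the episode above 0.015 m).
It also fails if it takes over 40 s, if anything falls off the work surface, if the arm or the gripper's body presses on something with over 40 N, if the wrist force passes 120 N, or if a joint passes its speed limit or range.

## Working session

There is one attempt and no reset: what is moved stays moved. The work goes in short steps, Python scripts to look and compute and a shell command to move; the robot and the scene stay as the last step left them, time stands still between calls to the robot, and variables do not carry over. Pictures are saved under pics/ and viewed, about 8 in all and at most 12, crops included, and the job is handed in when it is done.

```bash
mkdir -p pics
cat > h.py <<'E'
import numpy as np, cv2
from scipy.spatial.transform import Rotation as R
from rig import r
def pose():
    s=r.read_state(); T=np.eye(4); T[:3,:3]=R.from_euler('xyz',s['eef_rot']).as_matrix(); T[:3,3]=s['ee_pos']; return T
def cloud(cam,depth,pts,T=None):
    ci=r.camera_info(cam); pts=np.atleast_2d(np.array(pts,float))
    u=cv2.undistortPoints(pts.reshape(-1,1,2),np.array(ci['K']),np.array(ci['dist'])).reshape(-1,2)
    d=np.array([depth[int(round(p[1])),int(round(p[0]))] for p in pts])
    P=np.c_[u*d[:,None],d,np.ones(len(d))]
    M=(T@np.array(ci['hand_eye'])) if cam=='wrist' else np.linalg.inv(np.array(ci['extrinsics']))
    return (P@M.T)[d>0,:3]
def save(n,im): cv2.imwrite('pics/'+n+'.png',im[:,:,::-1])
E
python3 - <<'E'
from h import *
print(r.read_state())
for c in ('scene','top'):
    im,d=r.snapshot(c); save(c+'0',im)
    ci=r.camera_info(c); print(c,np.linalg.inv(np.array(ci['extrinsics'])).round(3).tolist(),ci['K'])
    for n in ('red_marker_middle','red_marker_cap_end','black_marker_middle','rack'):
        for q in r.spot_point(n,c)[:2]: print(c,n,q['score'],q['at'],cloud(c,d,[q['at']]).round(4))
    for n in ('red_marker_middle','black_marker_middle'):
        for q in r.trace(n,c)[:2]:
            v,u=np.nonzero(q['pixels']); P=cloud(c,d,np.c_[u,v]); m=np.median(P,0)
            P=P[np.linalg.norm(P-m,axis=1)<.09]; w=np.linalg.svd(P-P.mean(0),full_matrices=False)[2]; t=(P-P.mean(0))@w[0]
            print('  trace',n,q['score'],q['at'],len(P),P.mean(0).round(4),w[0].round(3),t.min().round(3),t.max().round(3))
E
```

```text
{'time': 0.0, 'joints': array([ 1.13098847,  0.39920406,  0.04505116,  1.53785767, -0.01868449,
        1.20689838, -0.05070017]), 'dq': array([-1.37592106e-04, -9.07303709e-04, -2.53031794e-04, -1.99584395e-04,
       -6.77578759e-05, -1.49628069e-03,  4.34730939e-04]), 'tau': array([ 6.60815167e-04, -4.75121999e+01,  1.36465698e+00, -2.54219270e+01,
        1.13089415e-02,  9.52553790e-03,  4.47928585e-06]), 'ee_pos': array([ 0.21703523, -0.61197073,  0.19936602]), 'eef_rot': array([-3.13965275e+00,  1.56332886e-04,  3.40909913e-01]), 'contact_force': array([-0.03506735, -0.96362799, -0.20449222]), 'ft_torque': array([-0.01799937,  0.01232905,  0.01867342]), 'opening': 1.0017494953210757}
scene [[0.908, -0.226, 0.352, 0.164], [-0.418, -0.458, 0.784, -0.426], [-0.016, -0.86, -0.51, 0.511], [0.0, 0.0, 0.0, 1.0]] [[488.99017432   0.         316.58161833]
 [  0.         488.99017432 240.04361404]
 [  0.           0.           1.        ]]
scene red_marker_middle 0.94 [323.3, 259.6] [[0.4534 0.1929 0.0672]]
scene red_marker_cap_end 0.85 [284.9, 237.3] [[0.4512 0.3678 0.0189]]
scene blac
[... 426 characters left out ...]
0.947], [0.0, 0.0, 0.0, 1.0]] [[550.1279       0.         324.72070841]
 [  0.         550.1279     247.89780358]
 [  0.           0.           1.        ]]
top red_marker_middle 0.65 [343.4, 260.8] [[0.4431 0.2051 0.0734]]
top red_marker_middle 0.55 [316.7, 230.5] [[0.4939 0.2468 0.0705]]
top red_marker_cap_end 0.61 [318.2, 282.6] [[0.4079 0.2455 0.091 ]]
top black_marker_middle 0.74 [315.8, 227.6] [[0.4992 0.2482 0.0683]]
top rack 0.78 [333.3, 249.6] [[0.4707 0.2213 0.0077]]
  trace red_marker_middle 0.67 [337.1, 265.0] 484 [0.4403 0.2121 0.072 ] [-0.571  0.563  0.598] -0.061 0.052
  trace black_marker_middle 0.66 [311.9, 229.2] 468 [0.4905 0.2543 0.0724] [-0.584  0.587  0.561] -0.06 0.057
```

View pics/scene0.png

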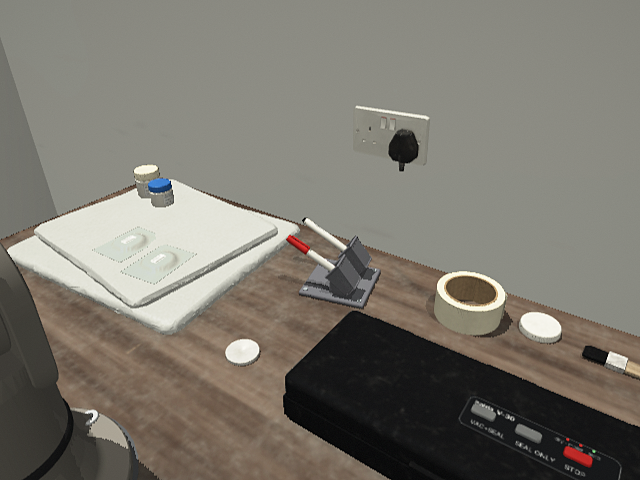

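View pics/top0.png

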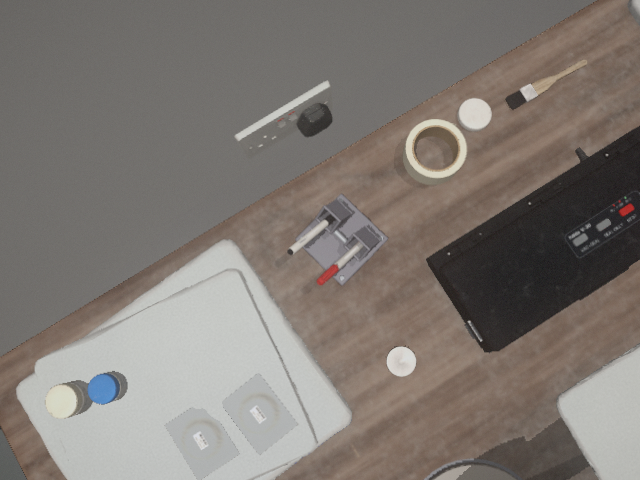

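The scene view shows the red marker cap up at about (305,250) and the black one behind it at (325,235), with the wall behind them. In the top view the red is at (337,265) and the black at (312,229), nearer the wall; the way there is clear at height. I'll head for a standoff above the red marker.

```bash
cat >> h.py <<'E'
AZ=np.deg2rad(133.5); O=np.array([.481,.218,0])   # rack estimate
def rackR(): return R.from_euler('z',AZ).as_matrix()
def target(mid_rack,tilt,flip,back=0):
    """TCP pose gripping at mid_rack (rack mm), pen slope tilt deg; flip=0: tool y=-rack y"""
    t=np.deg2rad(tilt); z=np.array([np.sin(t),0,-np.cos(t)]); y=np.array([0,-1.,0])*(1-2*flip)
    Q=np.c_[np.cross(y,z),y,z]; T=np.eye(4); T[:3,:3]=rackR()@Q
    T[:3,3]=O+rackR()@(np.array(mid_rack)/1e3+z*(.019-back/1e3)); return T
def rel(T,T0=None):
    T0=pose() if T0 is None else T0; D=np.linalg.inv(T0)@T
    print('offset',(D[:3,3]*1e3).round(1).tolist(),'angular',R.from_matrix(D[:3,:3]).as_rotvec().round(4).tolist())
E
python3 - <<'E'
from h import *
T0=pose(); W=T0.copy(); W[:3,3]=[.48,-.2,.3]; W[:3,:3]=R.from_euler('z',.8).as_matrix()@T0[:3,:3]; rel(W)
T=target([2,33,64],31,0,100); print(T[:3,3]); rel(T,W)
T=target([2,33,64],31,0,100); rel(T)
E
```

```text
offset [385.5, -301.1, -99.6] angular [-0.0, 0.0001, -0.8]
[0.48440277 0.16647382 0.13343055]
offset [335.0, -148.8, 166.5] angular [0.3214, 0.4753, -1.1586]
offset [512.2, -645.0, 67.0] angular [0.5362, 0.3485, -1.9331]
```

```bash
python3 -m crank '[{"angular":[0,0,-0.8],"offset":[385,-301,-100],"claw":1},{"angular":[0,0,-0.8],"offset":[385,-301,-100],"claw":1},{"angular":[0,0,-0.8],"offset":[385,-301,-100],"claw":0.5},{"angular":[0,0,-0.8],"offset":[385,-301,-100],"claw":0.5},{"angular":[0,0,-0.8],"offset":[385,-301,-100],"claw":0.5},{"angular":[0,0,-0.8],"offset":[385,-301,-100],"claw":0.5},{"angular":[0,0,-0.8],"offset":[385,-301,-100],"claw":0.5},{"angular":[0,0,-0.8],"offset":[385,-301,-100],"claw":0.5},{"angular":[0,0,-0.8],"offset":[385,-301,-100],"claw":0.5},{"angular":[0,0,-0.8],"offset":[385,-301,-100],"claw":0.5},{"angular":[0,0,-0.8],"offset":[385,-301,-100],"claw":0.5},{"angular":[0,0,-0.8],"offset":[385,-301,-100],"claw":0.5}]'
python3 -c "
from h import *
print(r.read_state()['joints'].round(2)); rel(target([2,33,64],31,0,130))"
```

```text
time: 1.7
ee_pos: [0.4803, -0.1982, 0.3013]
eef_rot: [3.14, 0.0, 1.141]
contact_force: [1.2, -0.9, -0.6]
opening: 0.493
[ 0.66  0.11 -0.38  1.69  0.04  1.35 -0.16]
offset [327.5, -134.1, 141.9] angular [0.3222, 0.4761, -1.1582]
```

```bash
python3 -m crank '[{"angular":[0.322,0.476,-1.158],"offset":[327,-134,142],"claw":0.45},{"angular":[0.322,0.476,-1.158],"offset":[327,-134,142],"claw":0.45},{"angular":[0.322,0.476,-1.158],"offset":[327,-134,142],"claw":0.45},{"angular":[0.322,0.476,-1.158],"offset":[327,-134,142],"claw":0.45},{"angular":[0.322,0.476,-1.158],"offset":[327,-134,142],"claw":0.45},{"angular":[0.322,0.476,-1.158],"offset":[327,-134,142],"claw":0.45},{"angular":[0.322,0.476,-1.158],"offset":[327,-134,142],"claw":0.45},{"angular":[0.322,0.476,-1.158],"offset":[327,-134,142],"claw":0.45},{"angular":[0.322,0.476,-1.158],"offset":[327,-134,142],"claw":0.45},{"angular":[0.322,0.476,-1.158],"offset":[327,-134,142],"claw":0.45},{"angular":[0.322,0.476,-1.158],"offset":[327,-134,142],"claw":0.45},{"angular":[0.322,0.476,-1.158],"offset":[327,-134,142],"claw":0.45}]'
python3 -c "
from h import *
print(r.read_state()['joints'].round(2)); rel(target([2,33,64],31,0,130))"
```

```text
time: 2.7
ee_pos: [0.4944, 0.1531, 0.1571]
eef_rot: [-3.141, -0.544, 2.33]
contact_force: [1.3, -0.6, -0.4]
opening: 0.448
[ 0.43  0.52 -0.71  1.68 -0.14  1.32  0.55]
offset [2.0, 1.9, -1.2] angular [-0.0008, -0.0033, 0.0002]
```

```bash
python3 -m crank '[{"angular":[0,0,0],"offset":[0,0,0],"claw":0.45}]'
python3 - <<'E'
from h import *
T=pose(); im,d=r.snapshot('wrist'); save('w1',im)
print(r.read_state()['joints'].round(2)); rel(target([2,33,64],31,0,130))
Rr=rackR()
for n in ('red_marker_middle','red_marker_cap_end','black_marker_middle','rack'):
    for q in r.spot_point(n,'wrist')[:2]: print(n,q['score'],q['at'],((cloud('wrist',d,[q['at']],T)-O)@Rr).round(4))
for n in ('red_marker_middle','black_marker_middle'):
    for q in r.trace(n,'wrist')[:1]:
        v,u=np.nonzero(q['pixels']); P=cloud('wrist',d,np.c_[u,v],T); m=np.median(P,0)
        P=(P[np.linalg.norm(P-m,axis=1)<.09]-O)@Rr; w=np.linalg.svd(P-P.mean(0),full_matrices=False)[2]; t=(P-P.mean(0))@w[0]
        print('trace',n,q['score'],len(P),P.mean(0).round(4),w[0].round(3),t.min().round(3),t.max().round(3))
E
```

```text
time: 2.78
ee_pos: [0.4943, 0.1525, 0.158]
eef_rot: [-3.14, -0.542, 2.327]
contact_force: [0.2, -0.7, -0.2]
opening: 0.447
[ 0.43  0.52 -0.71  1.69 -0.14  1.32  0.55]
offset [1.7, 2.6, 0.2] angular [0.0006, -0.0002, -0.0023]
red_marker_middle 0.64 [316.5, 213.0] [[0.0084 0.0344 0.0688]]
red_marker_cap_end 0.72 [313.5, 113.1] [[ 0.1316  0.0367 -0.0009]]
black_marker_middle 0.66 [406.8, 219.1] [[ 0.0048 -0.028   0.0659]]
rack 0.66 [353.5, 240.6] [[0.0063 0.0037 0.0064]]
trace red_marker_middle 0.93 2545 [0.0232 0.0357 0.0766] [-0.862 -0.007 -0.507] -0.047 0.052
```

View pics/w1.png

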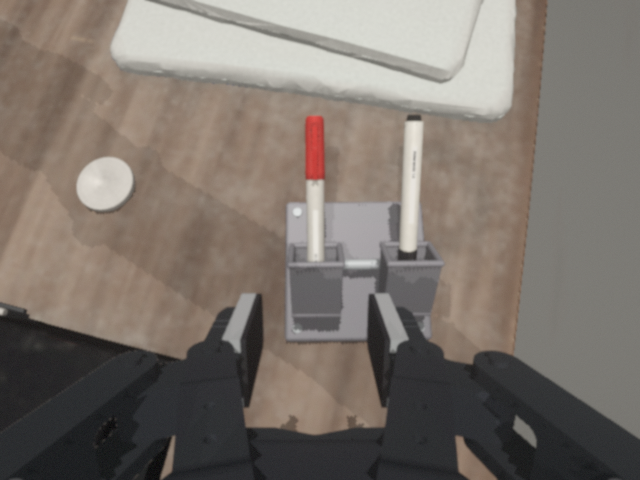

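Run:
```python
from h import *
T=pose(); im,d=r.snapshot('wrist'); f=lambda p:((cloud('wrist',d,p,T)-O)@rackR()*1e3).round(1).tolist()
print('left edge',f([[291,215],[290,300],[289,338]]))
print('right/top edge',f([[418,210],[421,230],[350,206]]), 'bottom',f([[350,338]]))
print('tips',f([[315,119],[315,123],[414,119],[413,125]]))
print('red axis', f([[315,140],[316,200],[317,240]]),'black',f([[412,160],[410,200],[408,240]]))
print('mouth', f([[316,263],[292,262],[341,263],[384,263],[439,263]]))
```

```text
left edge [[28.9, 55.8, 7.0], [-42.8, 55.6, 7.7], [-72.3, 56.0, 5.9]]
right/top edge [[11.2, -35.8, 68.0], [15.6, -53.0, 6.9], [36.8, 5.9, 7.3]] bottom [[-72.4, 8.3, 5.9]]
tips [[62.5, 35.5, 100.3], [59.1, 35.5, 101.0], [63.4, -29.5, 99.1], [59.3, -28.7, 98.5]]
red axis [[49.8, 35.6, 95.6], [16.7, 34.9, 72.9], [-8.1, 34.2, 60.1]] black [[39.4, -29.1, 87.7], [16.0, -29.1, 74.6], [-8.0, -29.4, 59.5]]
mouth [[-26.7, 35.0, 69.9], [-25.7, 50.9, 68.5], [-27.3, 18.6, 72.3], [-23.4, -12.6, 55.1], [-27.2, -46.3, 71.4]]
```

The wrist view shows the red tip at (315,117) and the black tip at (414,117), in line. Both fingers straddle the left socket. I'm shifting the rack estimate by (+5, +2.3) mm and descending along the tool axis.

```bash
cat >> h.py <<'E'
O=O+rackR()@np.array([.005,.0023,0])
MID=[2,33,61.5]
E
python3 -c "
from h import *
rel(target(MID,31,0,60)); rel(target(MID,31,0,0))"
```

```text
offset [4.3, 0.2, 75.0] angular [0.0004, 0.0001, -0.0008]
offset [4.3, 0.2, 135.0] angular [0.0004, 0.0001, -0.0008]
```

```bash
python3 -m crank '[{"angular":[0,0,0],"offset":[4,0,35],"claw":0.45},{"angular":[0,0,0],"offset":[4,0,70],"claw":0.45},{"angular":[0,0,0],"offset":[4,0,100],"claw":0.45},{"angular":[0,0,0],"offset":[4,0,120],"claw":0.45},{"angular":[0,0,0],"offset":[4,0,135],"claw":0.45},{"angular":[0,0,0],"offset":[4,0,135],"claw":0.45},{"angular":[0,0,0],"offset":[4,0,135],"claw":0.45}]'
python3 - <<'E'
from h import *
rel(target(MID,31,0,0)); im,d=r.snapshot('scene'); save('s2',cv2.resize(im[180:340,220:440],None,fx=3.5,fy=3.5))
im,d=r.snapshot('wrist'); save('w2',im)
E
```

```text
time: 3.77
ee_pos: [0.4434, 0.2059, 0.0448]
eef_rot: [-3.141, -0.542, 2.33]
contact_force: [0.3, 0.1, -0.4]
opening: 0.447
offset [-0.1, 0.3, -0.5] angular [-0.0008, -0.0014, -0.0003]
```

View pics/s2.png

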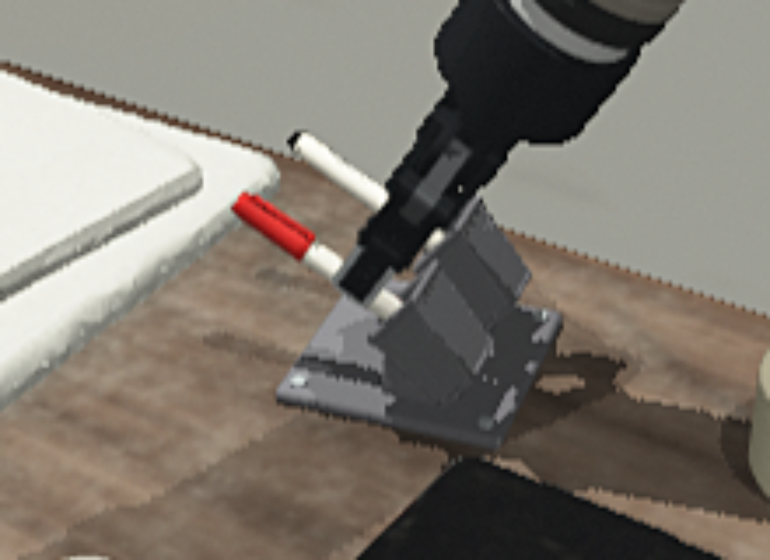

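The crop shows the near finger across the red pen around (360,280), clear of the socket mouth, with the black pen untouched. Closing now, then drawing the pen out along tool +x.

```bash
python3 -m crank '[{"angular":[0,0,0],"offset":[0,0,0],"claw":0},{"angular":[0,0,0],"offset":[0,0,0],"claw":0},{"angular":[0,0,0],"offset":[0,0,0],"claw":0},{"angular":[0,0,0],"offset":[0,0,0],"claw":0},{"angular":[0,0,0],"offset":[0,0,0],"claw":0},{"angular":[0,0,0],"offset":[0,0,0],"claw":0}]' 40
python3 -c "
from h import *
print(repr(pose().round(4).tolist()),r.read_state()['contact_force']); np.save('grasp.npy',pose())
im,d=r.snapshot('wrist'); save('w3',im)"
python3 -m crank '[{"angular":[0,0,0],"offset":[15,0,0],"claw":0},{"angular":[0,0,0],"offset":[30,0,0],"claw":0},{"angular":[0,0,0],"offset":[50,0,0],"claw":0},{"angular":[0,0,0],"offset":[70,0,0],"claw":0},{"angular":[0,0,0],"offset":[85,0,-20],"claw":0},{"angular":[0,0,0],"offset":[85,0,-50],"claw":0},{"angular":[0,0,0],"offset":[85,0,-80],"claw":0},{"angular":[0,0,0],"offset":[85,0,-90],"claw":0},{"angular":[0,0,0],"offset":[85,0,-90],"claw":0},{"angular":[0,0,0],"offset":[85,0,-90],"claw":0}]'
python3 - <<'E'
from h import *
T=pose(); s=r.read_state(); print(s['joints'].round(2),s['contact_force'])
im,d=r.snapshot('wrist'); save('w4',im)
for q in r.trace('red_marker_middle','wrist')[:1]:
    v,u=np.nonzero(q['pixels']); P=cloud('wrist',d,np.c_[u,v],T); P=(np.c_[P,np.ones(len(P))]@np.linalg.inv(T).T)[:,:3]*1e3
    P=P[(abs(P[:,1])<15)&(abs(P[:,2]+19)<30)]
    print(q['score'],len(P),P.min(0).round(1),P.max(0).round(1),P.mean(0).round(1),np.linalg.svd(P-P.mean(0),full_matrices=False)[2][0].round(3))
for n in ('red_marker_cap_end','red_marker_middle'):
  for q in r.spot_point(n,'wrist')[:1]: print(n,q)
E
```

```text
time: 4.37
ee_pos: [0.4438, 0.2058, 0.0448]
eef_rot: [-3.141, -0.542, 2.329]
contact_force: [0.1, 0.6, -0.3]
opening: 0.002
[[-0.5893, 0.7258, -0.3549, 0.4438], [0.6219, 0.688, 0.3742, 0.2058], [0.5157, -0.0002, -0.8567, 0.0448], [0.0, 0.0, 0.0, 1.0]] [ 0.14390174  0.61762063 -0.25662632]
time: 5.25
ee_pos: [0.4245, 0.2257, 0.1657]
eef_rot: [-3.141, -0.542, 2.33]
contact_force: [-0.5, -0.1, -0.9]
opening: -0.005
[ 0.39  0.42 -0.78  1.83 -0.22  1.23  0.48] [-0.52750195 -0.0650246  -0.85413499]Traceback (most recent call last):
  File "<stdin>", line 7, in <module>
    return umr_minimum(a, axis, None, out, keepdims, initial, where)
ValueError: zero-size array to reduction operation minimum which has no identity
```

View pics/w4.png

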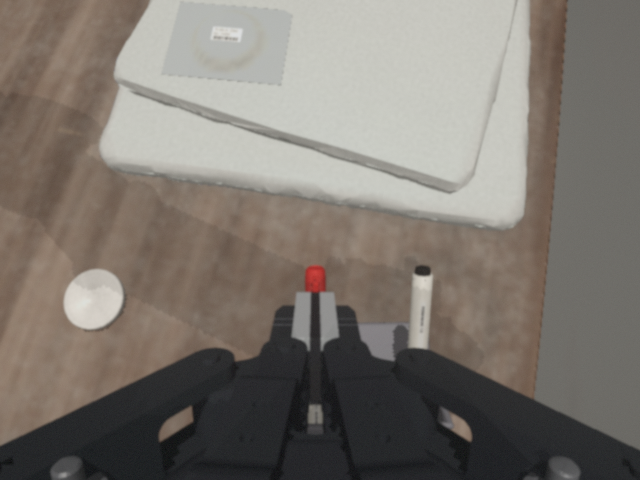

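```bash
python3 -c "
import cv2,numpy as np
a=cv2.imread('pics/w2.png')[140:480,150:500];b=cv2.imread('pics/w3.png')[140:480,150:500]
cv2.imwrite('pics/w23.png',np.hstack([a,b]))"
```

```text
(no output)
```

View pics/w23.png

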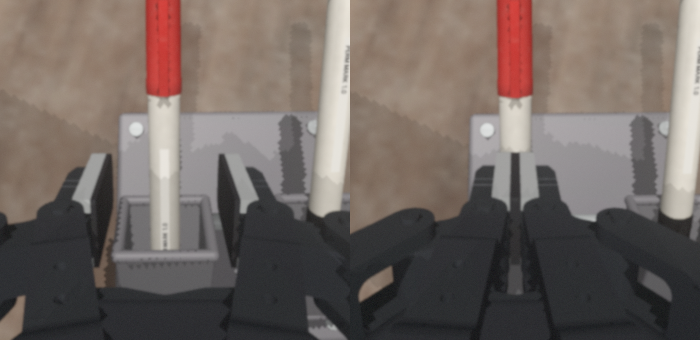

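Run:
```python
from h import *
T=pose(); im,d=r.snapshot('wrist'); save('w5',im); I=np.linalg.inv(T)
def f(p): 
    P=cloud('wrist',d,p,T); return ((np.c_[P,np.ones(len(P))]@I.T)[:,:3]*1e3).round(1).tolist(), ((P-O)@rackR()*1e3).round(1).tolist()
print('finger tips',f([[302,297],[302,310],[302,330],[332,297],[332,330]]))
print('cap',f([[315,270],[316,285]])); print('black',f([[422,285],[420,330]])); print('table/base',f([[380,330],[200,330],[380,350]]))
print(r.camera_info('wrist')['hand_eye'])
im,d=r.snapshot('scene'); save('s5',cv2.resize(im[180:340,220:440],None,fx=3.5,fy=3.5))
ci=r.camera_info('scene'); E=np.array(ci['extrinsics'])
p=cv2.projectPoints(T[:3,3].reshape(1,3),cv2.Rodrigues(E[:3,:3])[0],E[:3,3],np.array(ci['K']),np.array(ci['dist']))[0].ravel(); print('tcp proj',p,'crop',(p-[220,180])*3.5)
```

```text
finger tips ([[10.4, -4.5, -38.8], [10.4, -4.2, -49.3], [10.2, -3.8, -62.8], [10.7, 5.8, -39.5], [10.4, 4.9, -63.0]], [[28.9, 38.6, 203.4], [23.4, 38.3, 212.3], [16.4, 37.8, 223.7], [28.8, 28.3, 204.0], [16.4, 29.2, 224.0]])
cap ([[-17.6, -0.0, 69.7], [-24.4, 0.6, 62.0]], [[61.1, 34.5, 96.0], [51.3, 33.9, 99.0]])
black ([[-24.7, 64.2, 62.6], [-54.6, 65.1, 62.8]], [[51.4, -29.8, 98.2], [25.9, -30.7, 82.6]])
table/base ([[-88.7, 51.5, 129.0], [-93.2, -94.2, 137.5], [-102.9, 51.3, 122.8]], [[31.0, -16.9, 8.3], [31.2, 128.8, -0.9], [15.6, -16.6, 6.3]])
[[-1.61689956e-05 -9.64058873e-01 -2.65688706e-01  6.68913794e-02]
 [ 9.99999699e-01  1.90573701e-04 -7.52358885e-04  2.95325777e-05]
 [ 7.75951539e-04 -2.65688638e-01  9.64058580e-01 -1.72645929e-01]
 [ 0.00000000e+00  0.00000000e+00  0.00000000e+00  1.00000000e+00]]
tcp proj [296.97312174 202.76983591] crop [269.40592608  79.6944257 ]
```

View pics/s5.png

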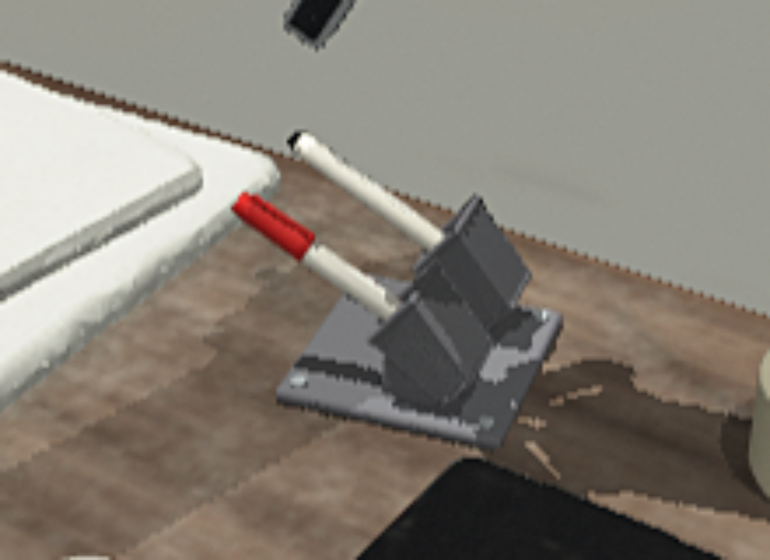

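Run:
```python
from h import *
T=pose()
ci=r.camera_info('scene'); E=np.array(ci['extrinsics'])
for k in (0,-20,-30,-35,-40,-45):
    p=cv2.projectPoints((T@[0,0,k/1e3,1])[:3].reshape(1,3),cv2.Rodrigues(E[:3,:3])[0],E[:3,3],np.array(ci['K']),np.array(ci['dist']))[0].ravel(); print(k,((p-[220,180])*3.5).round(0))
im,d=r.snapshot('wrist'); I=np.linalg.inv(T)
uv=[[300,v] for v in range(286,306,2)]
P=cloud('wrist',d,uv,T); print(((np.c_[P,np.ones(len(P))]@I.T)[:,:3]*1e3).round(0).tolist())
```

```text
0 [270.  80.]
-20 [290.  49.]
-30 [300.  33.]
-35 [305.  25.]
-40 [310.  17.]
-45 [315.   9.]
[[-62.0, -13.0, 157.0], [-63.0, -13.0, 154.0], [-64.0, -13.0, 153.0], [-66.0, -13.0, 154.0], [10.0, -5.0, -36.0], [10.0, -5.0, -37.0], [10.0, -5.0, -40.0], [10.0, -5.0, -41.0], [10.0, -5.0, -42.0], [10.0, -5.0, -45.0]]
```

The crop from `s5` shows the red pen still seated and the fingertips at (303,40). The reported TCP projects to (270,80), and wrist depth puts the tips at tool z −31 to −37. The grip missed because the real fingertips end about 30 mm short of the reported TCP: both cameras show this, and it contradicts the stated tool frame. I'll correct for it and grasp again.

```bash
sed -i 's/z\*(.019-back/z*(.049-back/' h.py; python3 -c "
from h import *
rel(target(MID,31,0,120)); rel(target(MID,31,0,0))"
python3 -m crank '[{"angular":[0,0,0],"offset":[-20,0,0],"claw":0.45},{"angular":[0,0,0],"offset":[-55,0,0],"claw":0.45},{"angular":[0,0,0],"offset":[-85,0,0],"claw":0.45},{"angular":[0,0,0],"offset":[-85,0,0],"claw":0.45},{"angular":[0,0,0],"offset":[-85,0,0],"claw":0.45},{"angular":[0,0,0],"offset":[-85,0,30],"claw":0.45},{"angular":[0,0,0],"offset":[-85,0,60],"claw":0.45},{"angular":[0,0,0],"offset":[-85,0,90],"claw":0.45},{"angular":[0,0,0],"offset":[-85,0,108],"claw":0.45},{"angular":[0,0,0],"offset":[-85,0,120],"claw":0.45},{"angular":[0,0,0],"offset":[-85,0,120],"claw":0.45},{"angular":[0,0,0],"offset":[-85,0,120],"claw":0.45}]'
python3 - <<'E'
from h import *
rel(target(MID,31,0,0)); im,d=r.snapshot('scene'); b=im[180:340,240:400]
im,d=r.snapshot('wrist'); save('w6',np.hstack([cv2.resize(b,(400,400)),cv2.resize(im[140:480,140:480],(400,400))]))
E
```

```text
offset [-85.3, 1.0, -2.0] angular [-0.0025, -0.0028, -0.0003]
offset [-85.7, 1.3, 118.0] angular [-0.0025, -0.0028, -0.0003]
time: 6.5
ee_pos: [0.4319, 0.2183, 0.0195]
eef_rot: [-3.141, -0.543, 2.332]
contact_force: [0.2, 0.3, -0.0]
opening: 0.456
offset [-1.5, 0.2, -0.9] angular [-0.0014, -0.0022, 0.0014]
```

View pics/w6.png

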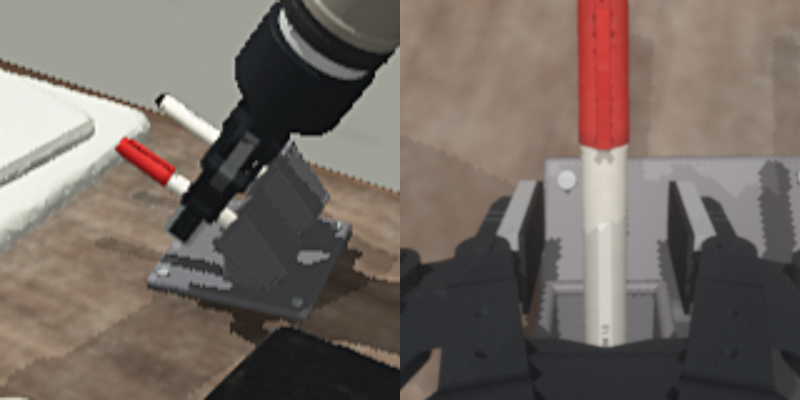

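The pads now straddle the pen, with the tips well below it on the left half and the pen centred at (605,250) on the right half. Closing.

```bash
python3 -m crank '[{"angular":[0,0,0],"offset":[0,0,0],"claw":0},{"angular":[0,0,0],"offset":[0,0,0],"claw":0},{"angular":[0,0,0],"offset":[0,0,0],"claw":0},{"angular":[0,0,0],"offset":[0,0,0],"claw":0},{"angular":[0,0,0],"offset":[0,0,0],"claw":0},{"angular":[0,0,0],"offset":[0,0,0],"claw":0}]' 50
python3 -c "
from h import *
s=r.read_state();print(s['opening'],s['contact_force']); np.save('grasp.npy',pose())
im,d=r.snapshot('wrist')
T=pose();I=np.linalg.inv(T)
for v in ((315,20),(315,60),(315,100),(315,160),(315,200)):
  P=cloud('wrist',d,[v],T); print(v,im[v[1],v[0]],((np.c_[P,np.ones(len(P))]@I.T)[:,:3]*1e3).round(1).tolist())
for v in range(0,60,4): print(im[v,315].tolist(),end=' ')
"
```

```text
time: 7.1
ee_pos: [0.4339, 0.2169, 0.0196]
eef_rot: [3.141, -0.541, 2.329]
contact_force: [0.6, -1.6, 4.8]
opening: 0.137
0.13737551202836237 [ 0.58638077 -1.60314743  4.8341713 ]
(315, 20) [212 211 203] [[122.1, -0.1, 70.6]]
(315, 60) [187 184 176] [[101.0, -0.1, 63.0]]
(315, 100) [147 129 116] [[81.5, -0.1, 74.1]]
(315, 160) [209  66  62] [[58.0, -0.0, -55.2]]
(315, 200) [201  60  56] [[47.0, -0.0, -56.0]]
[167, 165, 158] [215, 214, 206] [213, 212, 204] [213, 213, 205] [216, 215, 207] [212, 211, 203] [213, 213, 205] [214, 214, 207] [216, 217, 209] [217, 217, 210] [216, 217, 209] [215, 217, 209] [212, 212, 205] [201, 199, 192] [195, 194, 186]
```

```bash
python3 -m crank '[{"angular":[0,0,0],"offset":[12,0,0],"claw":0},{"angular":[0,0,0],"offset":[27,0,0],"claw":0},{"angular":[0,0,0],"offset":[45,0,0],"claw":0},{"angular":[0,0,0],"offset":[65,0,0],"claw":0},{"angular":[0,0,0],"offset":[85,0,-20],"claw":0},{"angular":[0,0,0],"offset":[85,0,-50],"claw":0},{"angular":[0,0,0],"offset":[85,0,-80],"claw":0},{"angular":[0,0,0],"offset":[85,0,-110],"claw":0},{"angular":[0,0,0],"offset":[85,0,-110],"claw":0},{"angular":[0,0,0],"offset":[85,0,-110],"claw":0}]'
python3 - <<'E'
from h import *
T=pose(); s=r.read_state(); print(s['joints'].round(2),s['contact_force'].round(1),s['opening']); np.save('up.npy',T)
im,d=r.snapshot('wrist'); save('w7',im); I=np.linalg.inv(T)
v,u=np.nonzero((im[:,:,0].astype(int)-im[:,:,1]>80)&(d>0)&(d<.25)); P=cloud('wrist',d,np.c_[u,v],T); P=(np.c_[P,np.ones(len(P))]@I.T)[:,:3]*1e3
P=P[P[:,2]<0]; print(len(P),np.percentile(P,[0,1,50,99,100],axis=0).round(1).tolist(),np.linalg.svd(P-P.mean(0),full_matrices=False)[2][0].round(3))
E
```

```text
time: 7.98
ee_pos: [0.4217, 0.2299, 0.1584]
eef_rot: [3.14, -0.541, 2.331]
contact_force: [-0.9, 0.6, -0.4]
opening: 0.141
[ 0.39  0.42 -0.79  1.84 -0.22  1.21  0.47] [-0.9  0.6 -0.4] 0.14092679633426783
5538 [[28.3, -6.4, -58.2], [29.2, -5.9, -57.2], [49.3, -0.3, -52.7], [68.8, 5.5, -49.4], [69.3, 6.1, -48.3]] [-0.999  0.002 -0.039]
```

```bash
python3 -m crank '[{"angular":[0,0,0.12],"offset":[0,0,0],"claw":0},{"angular":[0,0,0.24],"offset":[0,0,0],"claw":0},{"angular":[0,0,0.36],"offset":[0,0,0],"claw":0},{"angular":[0,0,0.48],"offset":[0,0,0],"claw":0}]'
python3 -c "
from h import *
print(r.read_state()['joints'].round(2))"
```

```text
time: 8.37
ee_pos: [0.419, 0.2298, 0.156]
eef_rot: [-2.863, -0.474, 1.778]
contact_force: [0.2, -0.0, -0.8]
opening: 0.139
[ 0.31  0.4  -0.69  1.85 -0.27  1.21  0.03]
```

```bash
python3 -m crank '[{"angular":[0,0,1.33],"offset":[0,0,0],"claw":0},{"angular":[0,0,1.33],"offset":[0,0,0],"claw":0},{"angular":[0,0,1.33],"offset":[0,0,0],"claw":0},{"angular":[0,0,1.33],"offset":[0,0,0],"claw":0},{"angular":[0,0,1.33],"offset":[0,0,0],"claw":0},{"angular":[0,0,1.33],"offset":[0,0,0],"claw":0},{"angular":[0,0,1.33],"offset":[0,0,0],"claw":0},{"angular":[0,0,1.33],"offset":[0,0,0],"claw":0},{"angular":[0,0,1.33],"offset":[0,0,0],"claw":0},{"angular":[0,0,1.33],"offset":[0,0,0],"claw":0},{"angular":[0,0,1.33],"offset":[0,0,0],"claw":0},{"angular":[0,0,1.33],"offset":[0,0,0],"claw":0}]'
python3 -m crank '[{"angular":[0,0,1.33],"offset":[0,0,0],"claw":0},{"angular":[0,0,1.33],"offset":[0,0,0],"claw":0},{"angular":[0,0,1.33],"offset":[0,0,0],"claw":0},{"angular":[0,0,1.33],"offset":[0,0,0],"claw":0},{"angular":[0,0,1.33],"offset":[0,0,0],"claw":0},{"angular":[0,0,1.33],"offset":[0,0,0],"claw":0},{"angular":[0,0,1.33],"offset":[0,0,0],"claw":0},{"angular":[0,0,1.33],"offset":[0,0,0],"claw":0},{"angular":[0,0,1.33],"offset":[0,0,0],"claw":0},{"angular":[0,0,1.33],"offset":[0,0,0],"claw":0},{"angular":[0,0,1.33],"offset":[0,0,0],"claw":0},{"angular":[0,0,1.33],"offset":[0,0,0],"claw":0}]'
cat >> h.py <<'E'
GX=1.5  # pen middle along tool x, mm
def place(mid,tilt):
    T=target(mid,tilt,1); T[:3,3]-=T[:3,0]*GX/1e3; return T
E
python3 - <<'E'
from h import *
print(r.read_state()['joints'].round(2),r.read_state()['opening'])
G=np.load('grasp.npy'); m=(((G@[GX/1e3,0,-.049,1])[:3]-O)@rackR()*1e3); print('seat mid',m.round(1))
u=np.array([np.cos(np.deg2rad(36)),0,np.sin(np.deg2rad(36))])
for k in (100,60,0): print(k); rel(place(m+u*k,34))
T=pose(); im,d=r.snapshot('wrist'); I=np.linalg.inv(T); save('w8',im)
v,uu=np.nonzero((d>0)&(d<.25)&(im.min(2)>110)); P=cloud('wrist',d,np.c_[uu,v],T); P=(np.c_[P,np.ones(len(P))]@I.T)[:,:3]*1e3
P=P[(abs(P[:,2]+50)<15)&(abs(P[:,1])<10)]; print(len(P),np.percentile(P,[0,1,50,99,100],axis=0).round(1).tolist(),np.linalg.svd(P-P.mean(0),full_matrices=False)[2][0].round(3))
E
```

```text
time: 9.37
ee_pos: [0.4192, 0.2298, 0.1559]
eef_rot: [-2.611, 0.127, 0.555]
contact_force: [-0.1, -0.2, 0.4]
opening: 0.137
time: 10.37
ee_pos: [0.4201, 0.2294, 0.1562]
eef_rot: [3.14, 0.544, -0.809]
contact_force: [-0.6, -0.5, -0.5]
opening: 0.135
[-0.07  0.34 -0.2   1.86 -0.43  1.25 -2.46] 0.13549685122425062
seat mid [ 2.7 32.6 62.4]
100
offset [-18.6, -1.7, 98.7] angular [0.003, -0.0496, 0.0022]
60
offset [21.3, -1.6, 102.1] angular [0.003, -0.0496, 0.0022]
0
offset [81.1, -1.5, 107.2] angular [0.003, -0.0496, 0.0022]
6363 [[-36.0, -6.7, -63.3], [-31.5, -6.1, -55.8], [1.5, 0.1, -53.4], [29.4, 6.0, -48.8], [41.5, 6.8, -35.5]] [-1.    -0.    -0.027]
```

```bash
cat >> h.py <<'E'
SEAT=np.array([2.7,32.6,62.4]); INS=SEAT+[-3,0,.5]; U=np.array([np.cos(np.deg2rad(36)),0,np.sin(np.deg2rad(36))])
E
python3 -c "
from h import *
rel(place(INS+U*80,34))"
```

```text
offset [3.5, -1.5, 98.7] angular [0.0027, -0.0498, 0.0049]
```

```bash
python3 -m crank '[{"angular":[0,-0.05,0.003],"offset":[0,-1.5,25],"claw":0},{"angular":[0,-0.05,0.003],"offset":[0,-1.5,50],"claw":0},{"angular":[0,-0.05,0.003],"offset":[2,-1.5,75],"claw":0},{"angular":[0,-0.05,0.003],"offset":[3.5,-1.5,90],"claw":0},{"angular":[0,-0.05,0.003],"offset":[3.5,-1.5,99],"claw":0},{"angular":[0,-0.05,0.003],"offset":[3.5,-1.5,99],"claw":0},{"angular":[0,-0.05,0.003],"offset":[3.5,-1.5,99],"claw":0}]'
python3 - <<'E'
from h import *
rel(place(INS+U*80,34)); print(r.read_state()['joints'].round(2))
for k in (45,20,0): rel(place(INS+U*k,34))
im,d=r.snapshot('scene'); b=im[180:340,240:400]
im2,d2=r.snapshot('top'); save('w9',np.hstack([cv2.resize(b,(400,400)),cv2.resize(im2[180:320,260:400],(400,400))]))
v,u=np.nonzero((im[:,:,0].astype(int)-im[:,:,1]>80)&(d>0)); s=(abs(u-320)<60)&(abs(v-260)<60)
P=(cloud('scene',d,np.c_[u,v][s])-O)@rackR()*1e3; print(len(P),np.percentile(P,[2,50,98],axis=0).round(1).tolist())
E
```

```text
time: 11.0
ee_pos: [0.3898, 0.2649, 0.0707]
eef_rot: [3.141, 0.593, -0.812]
contact_force: [0.1, 0.0, -0.5]
opening: 0.137
offset [-0.8, 1.1, 1.2] angular [0.0004, -0.0009, -0.0003]
[-0.1   0.45 -0.24  1.96 -0.5   1.07 -2.4 ]
offset [34.2, 1.0, 2.4] angular [0.0004, -0.0009, -0.0003]
offset [59.2, 1.0, 3.3] angular [0.0004, -0.0009, -0.0003]
offset [79.2, 1.0, 4.0] angular [0.0004, -0.0009, -0.0003]
175 [[5.9, 29.3, 72.9], [22.6, 34.8, 87.1], [38.7, 38.8, 100.0]]
```

View pics/w9.png

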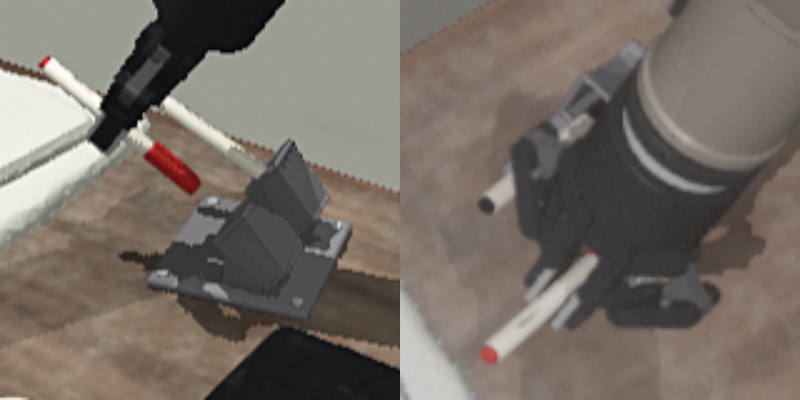

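The left view shows the cap pointing down at (180,175), lined up with the socket mouth. The right view shows the black pen free at (490,200). Sliding in by stages.

```bash
python3 -m crank '[{"angular":[0,0,0],"offset":[15,1,2],"claw":0},{"angular":[0,0,0],"offset":[30,1,2.3],"claw":0},{"angular":[0,0,0],"offset":[42,1,2.7],"claw":0},{"angular":[0,0,0],"offset":[50,1,3],"claw":0},{"angular":[0,0,0],"offset":[50,1,3],"claw":0}]'
python3 - <<'E'
from h import *
rel(place(INS,34)); print(r.read_state()['contact_force'].round(1))
im,d=r.snapshot('scene'); save('s10',cv2.resize(im[180:340,240:400],(600,600),interpolation=cv2.INTER_CUBIC))
E
```

```text
time: 11.52
ee_pos: [0.418, 0.2327, 0.0385]
eef_rot: [3.138, 0.591, -0.819]
contact_force: [-0.2, -0.5, 0.4]
opening: 0.138
offset [25.7, -0.8, 1.3] angular [-0.0006, -0.0019, -0.006]
[-0.2 -0.5  0.4]
```

View pics/s10.png

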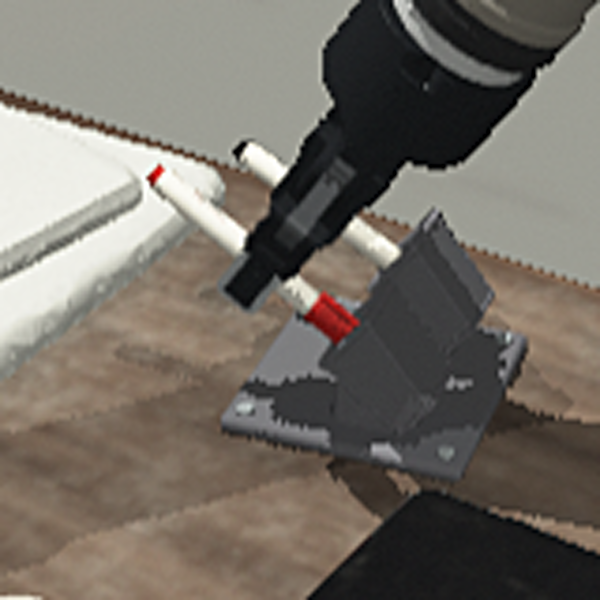

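The cap is entering the socket at (345,330) with no contact force. Continuing.

```bash
python3 -m crank '[{"angular":[0,0,0],"offset":[8,-0.5,1],"claw":0},{"angular":[0,0,0],"offset":[15,-0.5,1],"claw":0},{"angular":[0,0,0],"offset":[20,-0.5,1],"claw":0},{"angular":[0,0,0],"offset":[20,-0.5,1],"claw":0}]'
python3 -c "
from h import *
rel(place(INS,34)); print(r.read_state()['contact_force'].round(1))"
python3 -m crank '[{"angular":[0,0,0],"offset":[3,0,0],"claw":0},{"angular":[0,0,0],"offset":[6,0,0],"claw":0},{"angular":[0,0,0],"offset":[6,0,0],"claw":0},{"angular":[0,0,0],"offset":[6,0,0],"claw":0}]'
python3 -c "
from h import *
rel(place(INS,34)); print(r.read_state()['contact_force'].round(1))"
```

```text
time: 11.9
ee_pos: [0.429, 0.2228, 0.0275]
eef_rot: [3.14, 0.591, -0.815]
contact_force: [1.1, -1.5, -0.1]
opening: 0.138
offset [7.4, 0.4, 0.3] angular [-0.0007, -0.0026, -0.0029]
[ 1.1 -1.5 -0.1]
time: 12.23
ee_pos: [0.431, 0.2209, 0.0255]
eef_rot: [3.141, 0.594, -0.813]
contact_force: [-1.1, 0.0, 5.7]
opening: 0.139
offset [4.0, 0.6, 0.2] angular [0.0003, 0.0004, -0.0011]
[-1.1  0.   5.7]
```

```bash
python3 -m crank '[{"angular":[0,0,0],"offset":[2,0,0],"claw":0},{"angular":[0,0,0],"offset":[3,0,0],"claw":0},{"angular":[0,0,0],"offset":[3,0,0],"claw":0},{"angular":[0,0,0],"offset":[3,0,0],"claw":0}]'
python3 -c "
from h import *
rel(place(INS,34)); print(r.read_state()['contact_force'].round(1))"
```

```text
time: 12.57
ee_pos: [0.4308, 0.221, 0.0256]
eef_rot: [3.14, 0.599, -0.811]
contact_force: [-3.7, 2.9, 11.7]
opening: 0.139
offset [4.1, 0.6, 0.2] angular [0.0019, 0.0054, 0.0002]
[-3.7  2.9 11.7]
```

The pen has stopped advancing and the force is rising, so it is on the floor at about the seated depth. Opening and backing away.

```bash
python3 -m crank '[{"angular":[0,0,0],"offset":[-2,0,0],"claw":0.2},{"angular":[0,0,0],"offset":[-2,0,0],"claw":0.3},{"angular":[0,0,0],"offset":[-2,0,0],"claw":0.45},{"angular":[0,0,0],"offset":[-2,0,0],"claw":0.45},{"angular":[0,0,0],"offset":[-2,0,0],"claw":0.45},{"angular":[0,0,0],"offset":[-2,0,-25],"claw":0.45},{"angular":[0,0,0],"offset":[-2,0,-60],"claw":0.45},{"angular":[0,0,0],"offset":[-2,0,-100],"claw":0.45},{"angular":[0,0,0],"offset":[-2,0,-140],"claw":0.45},{"angular":[0,0,0],"offset":[-2,0,-150],"claw":0.45},{"angular":[0,0,0],"offset":[-2,0,-150],"claw":0.45}]'
python3 - <<'E'
from h import *
T=pose(); f=lambda P:((P-O)@rackR()*1e3)
im,d=r.snapshot('scene'); b=im[180:340,240:400]
for c in ('scene','wrist'):
    if c=='wrist': im,d=r.snapshot('wrist')
    for n in ('red_marker_middle','red_marker_cap_end','black_marker_middle'):
        for q in r.spot_point(n,c)[:2]: print(c,n,q['score'],q['at'],f(cloud(c,d,[q['at']],T)).round(1))
        if 'middle' in n:
            for q in r.trace(n,c)[:1]:
                v,u=np.nonzero(q['pixels']); P=cloud(c,d,np.c_[u,v],T); P=f(P[np.linalg.norm(P-np.median(P,0),axis=1)<.08]); w=np.linalg.svd(P-P.mean(0),full_matrices=False)[2]
                print('  trace',q['score'],P.mean(0).round(1),w[0].round(3),np.percentile(P,[1,99],axis=0).round(1).tolist())
save('f11',np.hstack([cv2.resize(b,(400,400)),cv2.resize(im[:,80:560],(400,400))]))
E
```

```text
time: 13.48
ee_pos: [0.4932, 0.157, 0.1508]
eef_rot: [-3.137, 0.587, -0.815]
contact_force: [0.6, 0.3, -0.2]
opening: 0.448
scene red_marker_middle 0.65 [323.8, 261.8] []
  trace 0.69 [15.8 35.4 78. ] [-0.822  0.013 -0.569] [[-21.7, 28.9, 49.5], [53.0, 40.2, 104.5]]
scene black_marker_middle 0.77 [334.4, 240.8] [[ -0.1 -30.5  66.2]]
  trace 0.93 [ 18.7 -29.2  75.4] [-0.859 -0.005 -0.512] [[-18.5, -35.4, 50.3], [58.2, -24.6, 99.3]]
wrist red_marker_middle 0.72 [315.8, 224.8] [[-10.7  31.1  69.7]]
  trace 0.7 [10.2 28.8 83.1] [ 0.824 -0.001  0.566] [[-22.8, 22.7, 59.9], [46.7, 34.6, 107.3]]
wrist black_marker_middle 0.97 [214.5, 229.2] [[ -6.8 -35.9  69.9]]
  trace 0.6 [  8.9 -34.7  78.8] [0.863 0.001 0.505] [[-23.0, -41.2, 59.4], [44.3, -29.4, 100.1]]
```

View pics/f11.png

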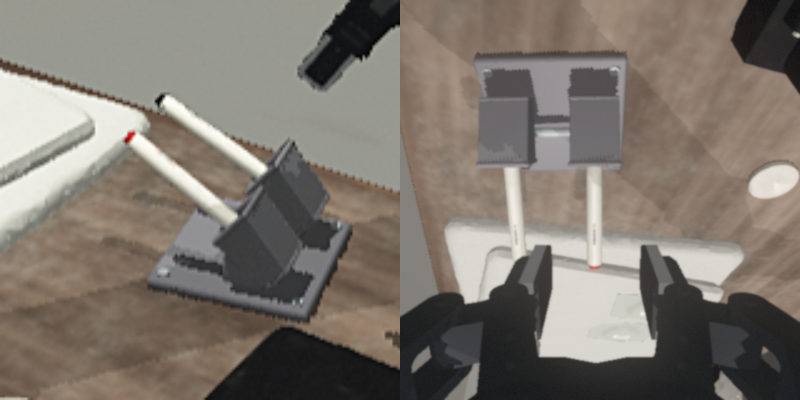

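```bash
python3 -m crank '[{"angular":[0,0,0],"offset":[0,0,-10],"claw":0.45},{"angular":[0,0,0],"offset":[0,0,-20],"claw":0.45},{"angular":[0,0,0],"offset":[0,0,-20],"claw":0.45},{"angular":[0,0,0],"offset":[0,0,-20],"claw":0.45},{"angular":[0,0,0],"offset":[0,0,-20],"claw":0.45},{"angular":[0,0,0],"offset":[0,0,-20],"claw":0.45},{"angular":[0,0,0],"offset":[0,0,-20],"claw":0.45},{"angular":[0,0,0],"offset":[0,0,-20],"claw":0.45}]'
python3 - <<'E'
from h import *
f=lambda P:((P-O)@rackR()*1e3)
im,d=r.snapshot('scene')
for n in ('red_marker_middle','black_marker_middle'):
    for q in r.trace(n,'scene')[:1]:
        v,u=np.nonzero(q['pixels']); P=cloud('scene',d,np.c_[u,v]); P=f(P[np.linalg.norm(P-np.median(P,0),axis=1)<.08]); w=np.linalg.svd(P-P.mean(0),full_matrices=False)[2]
        print(n,q['score'],P.mean(0).round(1),w[0].round(3),np.percentile(P,[1,99],axis=0).round(1).tolist())
E
```

```text
time: 14.75
ee_pos: [0.497, 0.1508, 0.1651]
eef_rot: [3.14, 0.592, -0.814]
contact_force: [0.4, 0.0, 0.2]
opening: 0.444
red_marker_middle 0.93 [16.3 35.5 78.4] [-0.82  -0.001 -0.573] [[-19.4, 29.1, 52.5], [52.4, 39.5, 104.5]]
black_marker_middle 0.79 [ 21.2 -29.4  77. ] [-0.862  0.002 -0.508] [[-18.5, -36.0, 52.3], [59.2, -25.1, 99.8]]
```

```bash
python3 -c "
from rig import r
print(r.close_job())"
```

```text
the job is handed in; nothing more can be done
None
```

The red marker is back in its own socket, cap down and released, and the job was handed in after about 15 s. I drew it out, gave it half a turn about the gripper's axis, and pushed it in at about 36° until it stopped with a contact force of about 12 N.

**Last checks, two scene readings about 1 s apart:**
- **Position:** the red marker is stable. Its middle is within roughly 5 mm of the seated place, with the cap end at about x −56, z 27 mm. I worked these out by comparing it with the black marker.
- **Bystander and gripper:** the black marker shows no movement beyond a few mm of measuring noise. The gripper was open and clear, with almost no force on it.

**What failed or disagreed:**
- **Missed first grip:** the fingers closed above the pen, which stayed in its socket. Both cameras showed the real fingertips ending about 30 mm short of the reported TCP. I corrected for that, and the second grip held.
- **Marker did not sink:** the red marker rests at about 35° instead of sinking to 31°. The black one reads 31°. By my estimates this is within the required limits.
- **Wrist camera offset:** its sideways readings were about 6 mm away from the scene camera's for both markers alike. The 64–66 mm spacing between the markers agreed in both cameras.

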